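# Pull-test a housing's lug stud with a sprung gauge

### The arm

A 6-joint arm with a two-finger parallel gripper is mounted at the origin on the work surface. World frame = base frame: x ahead of the robot, y to its left, z up, the work surface at z = 0. Lengths are in m, angles in rad, forces in N, time in s.
With the tool pointing down it reaches from about 0.35 to 0.775 m from the base axis. Payload 5.5 kg.
Tool frame: the origin (TCP) lies between the finger pads; the fingertips stand 11 mm ahead of it and the grasp point (between the pads) lies 8 mm behind it (tips_ahead is the distance from the TCP to the fingertips, in m); z points along the fingers, y is the line along which they close (so a half turn about z gives the same grasp; the last joint's range is limited). The gripper opens to 85 mm and grips with 20 to 120 N. Pads are 22 mm wide; open, the fingers measure 114 mm over their backs; the gripper's body (76 mm by 85 mm) begins 54 mm behind the grasp point. The pads swing forward as they close: fully open they stand 13 mm farther back than shut.
Start: joints at [1.089, 0.313, 0.046, 1.304, 0, 1.431], TCP at [0.193, 0.542, 0.208] pointing down, gripper open.
Joint ranges: [-2.76, 2.76], [-0.86, 1.69], [-1.03, 1.26], [-2.2, 2.34], [-1.47, 1.5], [-3.14, 3.14]. Speed limits (rad/s): [2.57, 2.57, 3.14, 3.14, 3.14, 3.14].

### API

Orientations are given as a unit quaternion [w, x, y, z].
In Python, from workcell import * gives the robot as it stands. The module is installed in compiled form; this text tells all that it offers.
- The arm moves only by the tool jog_arm, never from a script. Its argument "moves" is a list of rows, each an object with "fingers": the closure, from 0 (fully open) to 1 (shut); "slide": the shift along the tool's x, y, z in mm, a list of three; "angular": the turn, a rotation vector about the tool's x, y, z in degrees, a list of three. A call has 1 to 10 rows; each row is the pose to reach, as a shift and turn from the pose commanded when the call began, along the tool's axes at that moment; what a row does not reach only later rows make up. A row lasts 1/12 s, in which the tool goes at most 41.7 mm and 7.16 degrees, less where a joint would pass 70% of its speed; a pose out of reach is approached as far as the arm can. A call with a gripper value outside its range is refused whole. The fingers move at their own pace and stop on an object; "squeeze" is the grip in N (left out, the last holds). Time passes only in rows, so rows that repeat a pose let the fingers close. It gives the time, the measured TCP pose, the force, the opening and the grip force at its end, in the units of the state.
- get_state(): the state, without advancing time (a new reading comes with each control period).
- read_camera(name): name is "side" or "top"; returns a dict with "color" (420x560x3 uint8, red, green, blue), "fovy" (degrees; the focal length in pixels is half the picture's height over the tangent of half this angle, whatever the lens; pixels are square), "cx", "cy" (the principal point, pixels), "world_from_camera" (4x4, takes a point from camera to world coordinates). Camera axes: x right, y down, z forward; pixel columns grow to the right and rows downward; lengths in m; the calibration is good to about 2 mm. A picture is of the moment at which its call begins. There is no depth.
- hand_in(): hands the job in; it is judged then, once.
Trained networks look in a picture, given as the dict that the camera call returned (one of the last four; its "shot" number tells which), for a name from the list of things; names that differ only in an ending like _2 or _b are one class to them, and where a whole thing is asked for, a point or a joint stands for the part that bears it (a point fixed in the world has none). Each returns a list of dicts, best first, with "p" (0 to 1); they miss things now and then, are a little off and sometimes report something else, mostly with a low value. They report only what shows in the picture. A call takes as long as a camera call. They do not tell look-alikes from the thing itself.
- look_for(target, picture): "point" ([column, row] in pixels, amid what is visible of it).
- tip_of(target, picture): "point" ([column, row] in pixels: a listed point, or the origin of a listed thing).
The state is a dict: "clock": time; "joint_pos": joint angles; "qvel": joint speeds; "tau": joint torques, N m; "tcp_pos": TCP position; "orientation": TCP orientation; "wrist_force": force on the tool from outside, world axes, zero at the start; "ft_torque": the same for the moment, N m; "finger_gap": finger opening in m; "grip_force": force on a finger pad.
Only numpy, scipy, OpenCV 4.12 (cv2) and the standard library are available. Lean on these libraries where they do the work, as an engineer would, in place of code of your own. Each camera call takes 0.05 s, during which the arm holds its last target. There are 200 camera calls.

### The job

Pull-test the upright stud on the white housing's steel lug: take the aluminium pull gauge from its black rest, drop the loop of its rod over the stud, then pull the tube level and straight away from the housing until the black ring on the rod has just come out of the tube's mouth. Finish while still holding the gauge there, steady against its spring, as the program ends. Leave the other things on the bench where they are.

Things in the scene. Friction and masses are not known exactly. Their poses are not given: they have to be found in the camera images.
- housing: White plastic switchgear housing, 200 (own x) x 180 (own y) x about 140 mm, rim sloping, fixed to the bench at a varying place and yaw. Origin at the centre of its underside, z up. From the middle of its -y face a steel lug (60 mm wide, 6 mm thick, top 70 mm above the bench) projects 54 mm along -y, with an upright stud on it. The pull goes straight along the housing's -y, away from that face.
- stud_foot (a point): Foot of the stud, on its axis at the lug's top surface, 70 mm above the bench and 35 mm out from the housing's -y face (own 0, -125, 70 mm). The stud is a plain round steel pin 9 mm in diameter and 35 mm tall (top 105 mm above the bench), slightly tapered in its last 4 mm. Axes as the housing's.
- rest: Black plastic rest, fixed to the bench at a varying place and yaw; origin at the centre of its underside. Base plate 150 (own x) x 60 x 6 mm with two saddles centred 55 mm either side of the middle (each 14 mm along x, 44 mm wide, carrying surface 34 mm and side cheeks 44 mm above the bench); the 96 mm between the saddles is free for fingers. The gauge lies in it along the rest's x, loop towards +x.
- gauge_center (a point): Centre of the tube of the pull gauge: square aluminium tube 24 x 24 mm, 130 mm long along its own x, black cap at the back (-x). At the start it lies level in the rest with its centre 46 mm above the bench. Own x points along the tube towards the loop, z up. Whole gauge about 0.18 kg.
- gauge_loop (a point): Centre of the round wire loop at the end of the gauge's rod: 26 mm clear inside, 38 mm over all, wire 6 mm thick, lying flat (its hole is vertical while the gauge lies level), at the height of the tube's centre line. 111 mm ahead of the tube's centre along its x while the rod is home, more by the joint value when drawn out. Rod 8 mm thick. Axes as the tube's.
- gauge_rod (a joint): How far the sprung rod is drawn out of the tube, m: 0 home (as at the start), stop at 0.055. A black ring 4 mm wide on the rod is hidden inside the tube when home and has just come fully out of the mouth at 0.0305, which is the mark. The inner spring pulls back with about 1 N at home and 220 N/m, so 7.8 N at the mark.
- carton: Bystander, to be left alone: small white closed carton, 110 x 90 x 70 mm. Origin at its underside.
- screwdriver: Bystander, to be left alone: screwdriver with green handle, 200 mm long, lying. Origin midway along, at its underside.
- din_rail: Bystander, to be left alone: piece of flat aluminium mounting rail, 160 x 35 x 7.5 mm, lying. Origin at its underside.
- terminals: Bystander, to be left alone: grey terminal block, 60 x 42 x 38 mm. Origin at its underside.
- crimper: Bystander, to be left alone: crimping pliers with one black and one blue handle, 210 x 70 x 22 mm, lying. Origin at its underside.
- jar: Bystander, to be left alone: clear screw-top jar, 60 mm across, 75 mm tall. Origin at its underside.
Not all that is in view belongs to the job. What is shaped like the rest but pink is not meant.

How it is judged:
On the way:
1. the gauge's loop is round the stud (horizontal distance between gauge_loop and stud_foot below 0.013 m and z of gauge_loop in the frame of housing between 0.07 and 0.1 m), for 0.1 s.
At the end, for the whole second after the job is handed in: Loop round the stud (centre within 13 mm of its axis, 0 to 30 mm above the lug), pulling over 3 N; rod out 25.5 to 36.5 mm and still; tube held in the fingers, off the rest, its centre over 58 mm high, level and in line with the housing's y within 15 degrees (all of step 1 and value of joint gauge_rod between 0.0255 and 0.0365 m and velocity of joint gauge_rod between -0.01 and 0.01 m/s and contact force between the fingers and gauge above 4 N and contact force between gauge and housing above 3 N and contact force between gauge and rest below 0.1 N and height (world z) of gauge_center above 0.058 m and angle between the x axis of gauge_center and the y axis of housing, either way round below 0.26 rad and angle between gauge_center's own x axis and vertical between 1.31 and 1.83 rad); the arm keeps its last pose, push and grip.
It fails at once if a bystander is moved by more than 20 mm (distance of any of carton, screwdriver, din_rail, terminals, crimper, jar from where it was at the start of the episode above 0.02 m).
It also fails if it takes over 45 s, if anything falls off the work surface, if the arm or the gripper's body presses on something with over 40 N, if the wrist force passes 120 N, or if a joint passes its speed limit or range.

## Working session

There is one attempt and no reset: what is moved stays moved. The work goes in short steps, Python scripts to look and compute and a tool call to move; the robot and the scene stay as the last step left them, time stands still between calls to the robot, and variables do not carry over. Pictures are saved under pics/ and viewed, at most 10 in all, crops included, and the job is handed in when it is done.

Besides the shell and the picture viewer there is one more tool, called after "Emit:" as name(argument=value, ...), one argument or row to a line, values as JSON. jog_arm: Moves the arm, as the interface text tells. Its arguments: {"type":"object","properties":{"moves":{"type":"array","items":{"type":"object","properties":{"fingers":{"type":"number"},"slide":{"type":"array","items":{"type":"number"}},"angular":{"type":"array","items":{"type":"number"}}}}},"squeeze":{"type":"number"}},"required":["moves"]}

```bash
mkdir -p pics; cat > h.py <<'E'
from workcell import *
import numpy as np, cv2
from scipy.spatial.transform import Rotation as R
def ray(im,p):
    f=im["color"].shape[0]/2/np.tan(np.radians(im["fovy"])/2)
    T=np.array(im["world_from_camera"]); d=T[:3,:3]@np.array([(p[0]-im["cx"])/f,(p[1]-im["cy"])/f,1.])
    return T[:3,3],d
def onz(im,p,z):
    o,d=ray(im,p); return (o+d*(z-o[2])/d[2])
def proj(im,P):
    f=im["color"].shape[0]/2/np.tan(np.radians(im["fovy"])/2)
    T=np.array(im["world_from_camera"]); q=T[:3,:3].T@(np.array(P)-T[:3,3])
    return np.array([im["cx"]+f*q[0]/q[2],im["cy"]+f*q[1]/q[2]])
Z=dict(housing=0,stud_foot=.07,rest=0,gauge_center=.046,gauge_loop=.046,carton=0,screwdriver=0,din_rail=0,terminals=0,crimper=0,jar=0)
E
python3 - <<'E'
from h import *
np.set_printoptions(precision=3,suppress=True)
s=get_state();print(s["clock"],s["tcp_pos"],s["orientation"],s["wrist_force"])
ims=[]
for c in("top","side"):
    im=read_camera(c);ims.append(im["color"]);print(c,im["fovy"],np.array(im["world_from_camera"]).tolist())
    for k in Z:
        if c=="side" and k not in("stud_foot","gauge_center","gauge_loop","rest","housing"):continue
        for r in tip_of(k,im)[:2]:
            print(k,round(r["p"],2),np.round(r["point"]),onz(im,r["point"],Z[k]))
    cv2.imwrite(f"pics/{c}0.png",im["color"][...,::-1])
E
```

```text
0.0 [0.192 0.541 0.207] [-0.     0.17   0.985 -0.001] [-1.065 -0.522 -0.053]
top 42.370046150783644 [[-0.009975173090468156, -0.9924750628710626, 0.12203993404167203, 0.29843964544624013], [-0.999906409498793, 0.008757379861115308, -0.010510972419362951, -0.04142237670389076], [0.009363127952114872, -0.12213336103231007, -0.9924695330124264, 1.5807766748993561], [0.0, 0.0, 0.0, 1.0]]
housing 0.92 [185. 179.] [0.601 0.231 0.   ]
stud_foot 0.87 [228. 181.] [0.583 0.096 0.07 ]
rest 0.97 [328. 269.] [ 0.332 -0.188  0.   ]
rest 0.88 [380. 316.] [ 0.197 -0.334  0.   ]
gauge_center 0.84 [342. 187.] [ 0.567 -0.229  0.046]
gauge_loop 0.62 [309. 181.] [ 0.585 -0.133  0.046]
carton 0.77 [260. 117.] [0.789 0.008 0.   ]
screwdriver 0.76 [267. 234.] [ 0.435 -0.01   0.   ]
screwdriver 0.2 [262. 183.] [0.587 0.002 0.   ]
din_rail 0.79 [263. 181.] [0.595 0.001 0.   ]
terminals 0.59 [375. 263.] [ 0.349 -0.325  0.   ]
crimper 0.94 [336. 123.] [ 0.768 -0.222  0.   ]
side 52.61938645585491 [[0.8143868425064322, -0.34562459255601286, 0.46617347819550314, -0.03971544746158791], [-0.5801321382570784, -0.505435671949018, 0.6387342825328188, -0.7743612636735892], [0.014858429044592234, -0.7906190122568105, -0.6121280948824288, 0.7633509134633157], [0.0, 0.0, 0.0, 1.0]]
housing 0.67 [248. 172.] [0.588 0.225 0.   ]
stud_foot 0.94 [270. 173.] [0.58  0.093 0.07 ]
rest 0.97 [236. 353.] [ 0.2   -0.328  0.   ]
rest 0.94 [335. 255.] [ 0.559 -0.23  -0.   ]
gauge_center 0.96 [337. 238.] [ 0.569 -0.219  0.046]
gauge_loop 0.6 [314. 218.] [ 0.575 -0.123  0.046]
```

View pics/top0.png

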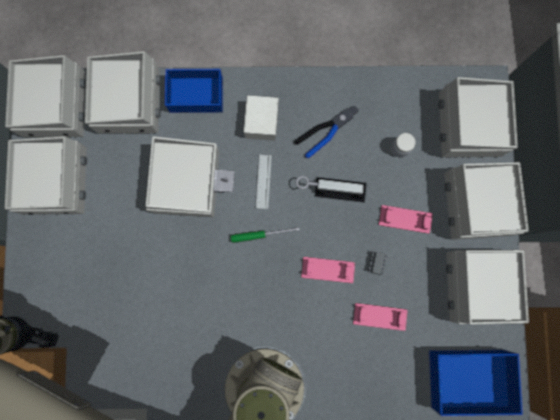

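View pics/side0.png

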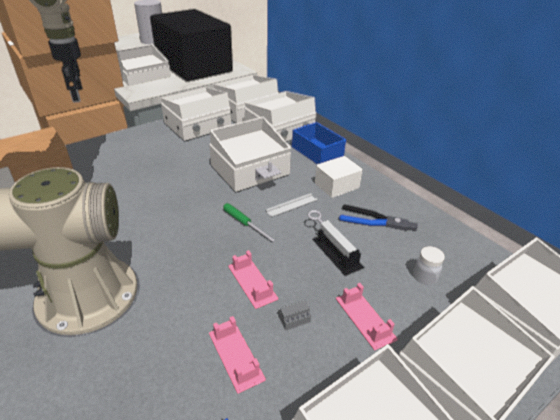

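The top view shows the white housing at (182,175) with the stud at (225,181), and the gauge at (342,187) with its loop at (301,183). The side view shows the same, with pink rests as decoys. I'll take a zoomed look for the angles.

```bash
python3 - <<'E'
from h import *
im=read_camera("top")["color"][...,::-1]
a=cv2.resize(im[130:220,140:240],None,fx=8,fy=6.6,interpolation=3)
a=cv2.resize(im[135:220,140:240],(400,340),interpolation=3)
b=cv2.resize(im[160:210,285:375],(720,400),interpolation=3)[:, :]
a=cv2.resize(im[165:197,205:245],(400,320),interpolation=3)
c=cv2.resize(im[130:220,140:240],(356,320),interpolation=3)
b=cv2.resize(im[170:205,285:375],(720,280),interpolation=3)
v=np.zeros((600,756,3),np.uint8);v[:320,:400]=a;v[:320,400:756]=c;v[320:,:720]=b
cv2.imwrite("pics/z1.png",v)
E
```

```text
(no output)
```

View pics/z1.png

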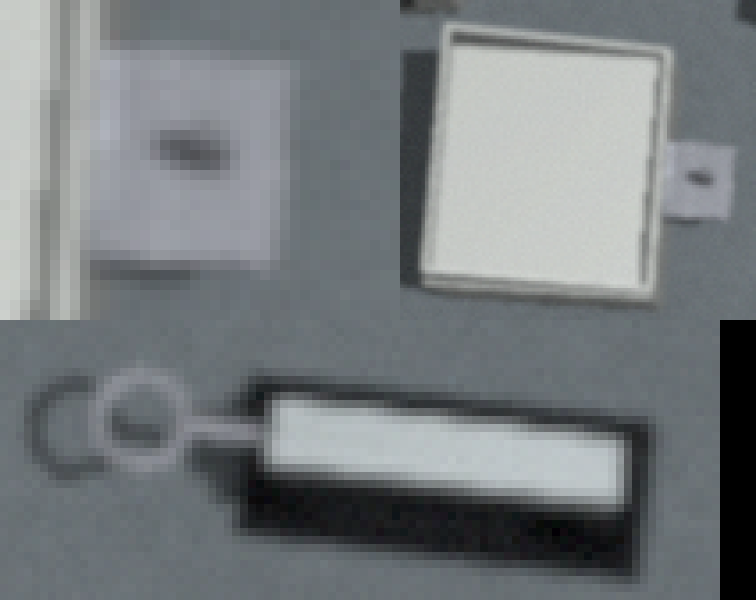

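```bash
python3 - <<'E'
from h import *
np.set_printoptions(precision=4,suppress=True)
im=read_camera("top")
w=lambda p,z:onz(im,p,z)
ang=lambda v:np.degrees(np.arctan2(v[1],v[0]))
print("loop",w((302.75,182.5),.046))
a,b=w((318.1,184.1),.058),w((362.75,189),.058);print("tube",a,b,(a+b)/2,np.linalg.norm(a-b),ang(a-b))
p,q=w((234.5,171.5),.07),w((232,191.8),.07);print("lug tip",p,q,np.linalg.norm(p-q),ang(p-q)+90)
p,q=w((215.5,170),.07),w((234.5,171.3),.07);print("lug edge",p,q,ang(p-q))
p,q=w((214.5,191.5),.07),w((232.,192),.07);print("lug edge2",p,q,ang(p-q))
f=w((227.5,180.7),.07);t=w((220.8,179),.105);print("stud",f,t)
sd=read_camera("side")
for i in (im,sd):
  print(i["shot"],[(k,np.round(r["point"],1),onz(i,r["point"],z)) for k,z in(("stud_foot",.07),("gauge_center",.046),("gauge_loop",.046)) for r in tip_of(k,i)[:1]])
h=[]
# white tube centroid & minAreaRect
c=im["color"].astype(int);m=((c.min(2)>170)).astype(np.uint8);m[:, :312]=0;m[:,370:]=0;m[:175]=0;m[200:]=0
print(cv2.minAreaRect(cv2.findNonZero(m)))
# housing floor
g=(c.min(2)>185).astype(np.uint8)
n,l,st,ce=cv2.connectedComponentsWithStats(g);k=l[178,180];print(st[k],cv2.minAreaRect(cv2.findNonZero((l==k).astype(np.uint8))))
s=get_state();print(s["clock"])
E
```

```text
loop [ 0.5798 -0.1155  0.046 ]
tube [ 0.5726 -0.1587  0.058 ] [ 0.5574 -0.2859  0.058 ] [ 0.565  -0.2223  0.058 ] 0.128091259507101 83.16949530365994
lug tip [0.6086 0.0787 0.07  ] [0.5504 0.0857 0.07  ] 0.05864477369833862 83.15135521713982
lug edge [0.6134 0.1326 0.07  ] [0.6092 0.0787 0.07  ] 85.55508769691426
lug edge2 [0.5517 0.1351 0.07  ] [0.5498 0.0857 0.07  ] 87.85896494600894
stud [0.5823 0.0985 0.07  ] [0.5807 0.1138 0.105 ]
4 [('stud_foot', array([229.4, 177.4]), array([0.5918, 0.0931, 0.07  ])), ('gauge_center', array([339.3, 188.1]), array([ 0.5626, -0.2204,  0.046 ])), ('gauge_loop', array([309.4, 183.5]), array([ 0.5767, -0.1346,  0.046 ]))]
5 [('stud_foot', array([270. , 169.7]), array([0.5914, 0.1075, 0.07  ])), ('gauge_center', array([338.3, 238.2]), array([ 0.5716, -0.2217,  0.046 ])), ('gauge_loop', array([387.5, 224.6]), array([ 0.7158, -0.2556,  0.046 ]))]
((340.48291015625, 186.14505004882812), (41.8875846862793, 6.367847919464111), 6.709836959838867)
[ 148  144   64   67 3594] ((179.58621215820312, 176.46551513671875), (58.214881896972656, 63.7789306640625), 4.763641834259033)
1.35
```

Emit:
jog_arm(
  moves=[
    {"slide": [-607, -595, 0], "angular": [0, 0, 77], "fingers": 0},
    {"slide": [-607, -595, 0], "angular": [0, 0, 77], "fingers": 0},
    {"slide": [-607, -595, 0], "angular": [0, 0, 77], "fingers": 0},
    {"slide": [-607, -595, 0], "angular": [0, 0, 77], "fingers": 0},
    {"slide": [-607, -595, 0], "angular": [0, 0, 77], "fingers": 0},
    {"slide": [-607, -595, 0], "angular": [0, 0, 77], "fingers": 0},
    {"slide": [-607, -595, 0], "angular": [0, 0, 77], "fingers": 0},
    {"slide": [-607, -595, 0], "angular": [0, 0, 77], "fingers": 0},
    {"slide": [-607, -595, 0], "angular": [0, 0, 77], "fingers": 0},
    {"slide": [-607, -595, 0], "angular": [0, 0, 77], "fingers": 0},
  ],
  squeeze=60,
)

```text
clock: 2.18
tcp_pos: [0.3758, 0.1654, 0.2083]
orientation: [0.0, 0.717, 0.698, 0.001]
wrist_force: [1.5, 0.4, -0.5]
finger_gap: 0.0854
grip_force: 0.0
```

```bash
cat >> h.py <<'E'
def togo(P,yaw_y):
    s=get_state(); q=s["orientation"]; r=R.from_quat([q[1],q[2],q[3],q[0]])
    y=np.radians(yaw_y); Y=[np.cos(y),np.sin(y),0]; zz=[0,0,-1.]
    t=R.from_matrix(np.array([np.cross(Y,zz),Y,zz]).T)
    print("t",round(s["clock"],2),"tcp",np.round(s["tcp_pos"],4),"F",np.round(s["wrist_force"],1),"gap",round(s["finger_gap"],4),"grip",np.round(s["grip_force"],1))
    print("slide mm",np.round(r.inv().apply(np.array(P)-s["tcp_pos"])*1000,1),"ang",np.round(np.degrees((r.inv()*t).as_rotvec()),1))
E
python3 -c "
from h import *
togo([.565,-.222,.15],-6.8)"
```

```text
t 2.18 tcp [0.3758 0.1654 0.2083] F [ 1.5  0.4 -0.5] gap 0.0854 grip 0.0
slide mm [-382.2  199.4   58.4] ang [ 0.1 -0.   5.3]
```

Emit:
jog_arm(
  moves=[
    {"slide": [-382, 199, 0], "angular": [0, 0, 5.3], "fingers": 0},
    {"slide": [-382, 199, 0], "angular": [0, 0, 5.3], "fingers": 0},
    {"slide": [-382, 199, 0], "angular": [0, 0, 5.3], "fingers": 0},
    {"slide": [-382, 199, 0], "angular": [0, 0, 5.3], "fingers": 0},
    {"slide": [-382, 199, 0], "angular": [0, 0, 5.3], "fingers": 0},
    {"slide": [-382, 199, 30], "angular": [0, 0, 5.3], "fingers": 0},
    {"slide": [-382, 199, 58], "angular": [0, 0, 5.3], "fingers": 0},
    {"slide": [-382, 199, 58], "angular": [0, 0, 5.3], "fingers": 0},
    {"slide": [-382, 199, 58], "angular": [0, 0, 5.3], "fingers": 0},
    {"slide": [-382, 199, 58], "angular": [0, 0, 5.3], "fingers": 0},
  ],
)

```text
clock: 3.02
tcp_pos: [0.5576, -0.2021, 0.1555]
orientation: [0.0, 0.746, 0.666, 0.0]
wrist_force: [0.1, 0.7, 1.4]
finger_gap: 0.0856
grip_force: 0.0
```

```bash
python3 -c "
from h import *
togo([.565,-.222,.038],-6.8)
im=read_camera('top');sd=read_camera('side')
a=cv2.resize(im['color'][150:230,275:385],(550,400),interpolation=3);b=cv2.resize(sd['color'][170:290,280:400],(250,250))
a=cv2.resize(im['color'][150:230,275:385],(412,300),interpolation=3);b=cv2.resize(sd['color'][160:290,270:400],(388,388),interpolation=3)
v=np.zeros((400,800,3),np.uint8);v[:300,:412]=a;v[:388,412:]=b
cv2.imwrite('pics/z2.png',v[...,::-1])"
```

```text
t 3.02 tcp [ 0.5576 -0.2021  0.1555] F [0.1 0.7 1.4] gap 0.0856 grip 0.0
slide mm [-18.9   9.6 117.5] ang [ 0.  -0.   0.3]
```

View pics/z2.png

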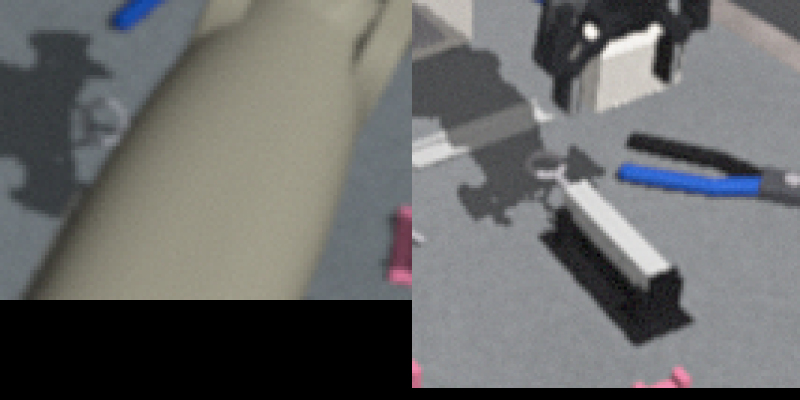

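The arm hides the gauge from the top camera. The side view still shows it in its rest, with the tube's top face running from about (325,222) to (352,252).

```bash
python3 -c "
from h import *
sd=read_camera('side')
a=onz(sd,(325.3,221.6),.058);b=onz(sd,(352.1,252.5),.058);print(a,b,(a+b)/2)
print(proj(sd,[.565,-.222,.058]),proj(sd,[.573,-.158,.058]))
togo([.565,-.222,.038],-6.8)"
```

```text
[ 0.5775127  -0.16329252  0.058     ] [ 0.55379752 -0.28802646  0.058     ] [ 0.56565511 -0.22565949  0.058     ]
[336.94615069 235.69107252] [322.66095406 221.15805458]
t 3.17 tcp [ 0.5569 -0.2024  0.1536] F [-0.5  0.3 -0.2] gap 0.0851 grip 0.0
slide mm [-18.6  10.7 115.5] ang [-0.2 -0.1  0.1]
```

Emit:
jog_arm(
  moves=[
    {"slide": [-20, 10, 0], "angular": [0, 0, 0], "fingers": 0},
    {"slide": [-20, 10, 0], "angular": [0, 0, 0], "fingers": 0},
    {"slide": [-20, 10, 30], "angular": [0, 0, 0], "fingers": 0},
    {"slide": [-20, 10, 60], "angular": [0, 0, 0], "fingers": 0},
    {"slide": [-20, 10, 80], "angular": [0, 0, 0], "fingers": 0},
    {"slide": [-20, 10, 80], "angular": [0, 0, 0], "fingers": 0},
  ],
)

```text
clock: 3.67
tcp_pos: [0.5613, -0.218, 0.0721]
orientation: [-0.004, 0.746, 0.666, -0.001]
wrist_force: [-1.6, -0.1, -0.3]
finger_gap: 0.0857
grip_force: 0.0
```

```bash
python3 -c "
from h import *
togo([.565,-.222,.038],-6.8)"
```

```text
t 3.67 tcp [ 0.5613 -0.218   0.0721] F [-1.6 -0.1 -0.3] gap 0.0857 grip 0.0
slide mm [-3.6  4.4 34. ] ang [-0.4 -0.2  0.4]
```

Emit:
jog_arm(
  moves=[
    {"slide": [-3, 4, 34], "angular": [0, 0, 0], "fingers": 0},
    {"slide": [-3, 4, 34], "angular": [0, 0, 0], "fingers": 0},
    {"slide": [-3, 4, 34], "angular": [0, 0, 0], "fingers": 0},
    {"slide": [-3, 4, 34], "angular": [0, 0, 0], "fingers": 0},
  ],
)

```text
clock: 4.0
tcp_pos: [0.5689, -0.2242, 0.044]
orientation: [0.001, 0.746, 0.666, 0.0]
wrist_force: [-0.4, 0.6, 0.4]
finger_gap: 0.0852
grip_force: 0.0
```

```bash
python3 -c "
from h import *
togo([.565,-.222,.038],-6.8)"
```

```text
t 4.0 tcp [ 0.5689 -0.2242  0.044 ] F [-0.4  0.6  0.4] gap 0.0852 grip 0.0
slide mm [ 1.7 -4.1  5.9] ang [0.1 0.  0.3]
```

Emit:
jog_arm(
  moves=[
    {"slide": [1, -3, 3], "angular": [0, 0, 0], "fingers": 0},
    {"slide": [1, -3, 3], "angular": [0, 0, 0], "fingers": 0},
    {"slide": [1, -3, 3], "angular": [0, 0, 0], "fingers": 0},
    {"slide": [1, -3, 3], "angular": [0, 0, 0], "fingers": 0},
  ],
)

```text
clock: 4.33
tcp_pos: [0.5657, -0.2232, 0.0399]
orientation: [0.001, 0.746, 0.666, 0.0]
wrist_force: [0.3, -0.0, -0.5]
finger_gap: 0.0856
grip_force: 0.0
```

Emit:
jog_arm(
  moves=[
    {"fingers": 1},
    {"fingers": 1},
    {"fingers": 1},
    {"fingers": 1},
    {"fingers": 1},
    {"fingers": 1},
    {"fingers": 1},
    {"fingers": 1},
  ],
)

```text
schema error: expected keys fingers, slide, angular
```

```bash
python3 -c "
from h import *
togo([.565,-.222,.038],-6.8)"
```

```text
t 4.33 tcp [ 0.5657 -0.2232  0.0399] F [ 0.3 -0.  -0.5] gap 0.0856 grip 0.0
slide mm [ 1.2 -0.9  1.9] ang [0.1 0.  0.3]
```

Emit:
jog_arm(
  moves=[
    {"slide": [0, 0, 0], "angular": [0, 0, 0], "fingers": 1},
    {"slide": [0, 0, 0], "angular": [0, 0, 0], "fingers": 1},
    {"slide": [0, 0, 0], "angular": [0, 0, 0], "fingers": 1},
    {"slide": [0, 0, 0], "angular": [0, 0, 0], "fingers": 1},
    {"slide": [0, 0, 0], "angular": [0, 0, 0], "fingers": 1},
    {"slide": [0, 0, 0], "angular": [0, 0, 0], "fingers": 1},
    {"slide": [0, 0, 0], "angular": [0, 0, 0], "fingers": 1},
    {"slide": [0, 0, 0], "angular": [0, 0, 0], "fingers": 1},
    {"slide": [0, 0, 0], "angular": [0, 0, 0], "fingers": 1},
    {"slide": [0, 0, 0], "angular": [0, 0, 0], "fingers": 1},
  ],
  squeeze=70,
)

```text
clock: 5.17
tcp_pos: [0.5654, -0.2231, 0.039]
orientation: [-0.0, 0.746, 0.666, 0.0]
wrist_force: [-0.6, -0.0, -0.2]
finger_gap: -0.0
grip_force: 0.0
```

```bash
python3 -c "
from h import *
togo([.565,-.222,.038],-6.8)
im=read_camera('top');sd=read_camera('side')
a=cv2.resize(im['color'][150:230,275:385],(412,300),interpolation=3);b=cv2.resize(sd['color'][160:290,270:400],(388,388),interpolation=3)
v=np.zeros((400,800,3),np.uint8);v[:300,:412]=a;v[:388,412:]=b
cv2.imwrite('pics/z3.png',v[...,::-1])
print(proj(sd,get_state()['tcp_pos']))"
```

```text
t 5.17 tcp [ 0.5654 -0.2231  0.039 ] F [-0.6 -0.  -0.2] gap -0.0 grip 0.0
slide mm [ 1.1 -0.5  1. ] ang [ 0.  -0.   0.3]
[336.55540059 241.51181524]
```

View pics/z3.png

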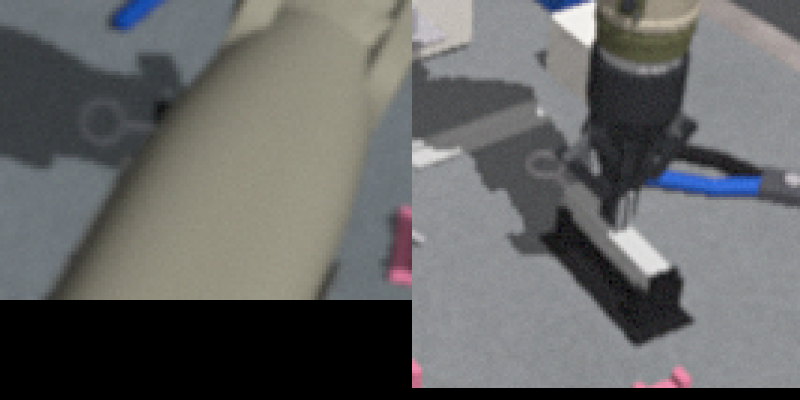

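```bash
python3 -c "
from h import *
sd=read_camera('side')
for z in (.157,.177,.187,.197): print(z,proj(sd,[.5576,-.2021,z]))
for z in (.028,.048,.058,.068): print(z,proj(sd,[.5654,-.2231,z]))
s=get_state();print(s['joint_pos'],s['finger_gap'],s['tau'])
print(look_for('gauge_center',sd)[:2],tip_of('gauge_center',sd)[:2])
"
```

```text
0.157 [333.46381273 201.20452776]
0.177 [334.3325204 194.4248402]
0.187 [334.77487643 190.97254453]
0.197 [335.22269913 187.47758521]
0.028 [336.09014508 244.68963908]
0.048 [336.93278161 238.84405423]
0.058 [337.36135812 235.87090951]
0.068 [337.79488524 232.86342109]
[-5.07920605e-01  4.73390950e-01 -1.43660930e-01  9.53697411e-01
  7.87909442e-05  1.17638005e+00] -7.036111664566119e-05 [-7.98312976e-04 -5.35750651e+01  2.67034757e+01  1.56129743e-03
  1.81031564e-04  6.34428915e-06]
[{'point': [340.3, 242.0], 'p': 0.87}] [{'point': [336.0, 237.0], 'p': 0.94}]
```

The fingers seem to have closed above the tube, about 27 mm higher than the reading says. I'll probe gently to check.

Emit:
jog_arm(
  moves=[
    {"slide": [0, 0, 3], "angular": [0, 0, 0], "fingers": 1},
    {"slide": [0, 0, 3], "angular": [0, 0, 0], "fingers": 1},
    {"slide": [0, 0, 3], "angular": [0, 0, 0], "fingers": 1},
  ],
)

```text
clock: 5.67
tcp_pos: [0.5652, -0.223, 0.0356]
orientation: [-0.0, 0.746, 0.666, -0.0]
wrist_force: [0.4, 0.1, 0.3]
finger_gap: -0.0
grip_force: 0.0
```

Emit:
jog_arm(
  moves=[
    {"slide": [0, 0, 3], "angular": [0, 0, 0], "fingers": 1},
    {"slide": [0, 0, 3], "angular": [0, 0, 0], "fingers": 1},
    {"slide": [0, 0, 3], "angular": [0, 0, 0], "fingers": 1},
  ],
)

```text
clock: 5.92
tcp_pos: [0.5657, -0.2232, 0.0346]
orientation: [0.001, 0.746, 0.666, 0.0]
wrist_force: [-3.2, 1.8, 10.4]
finger_gap: 0.0002
grip_force: 5.2
```

```bash
python3 -c "
from h import *
togo([.565,-.222,.012],-6.8)
im=read_camera('top');sd=read_camera('side')
b=cv2.resize(sd['color'][180:280,290:390],(600,600),interpolation=3)
cv2.imwrite('pics/z4.png',b[...,::-1])"
```

```text
t 5.92 tcp [ 0.5657 -0.2232  0.0346] F [-3.2  1.8 10.4] gap 0.0002 grip 5.2
slide mm [ 1.1 -0.9 22.6] ang [0.1 0.  0.3]
```

View pics/z4.png

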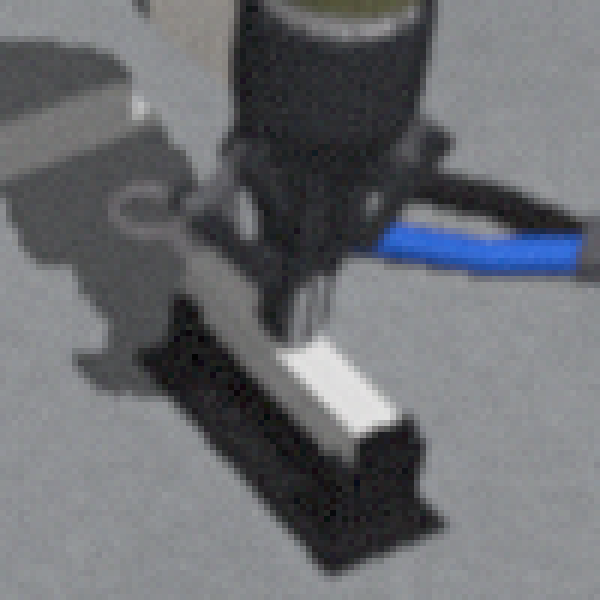

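Contact with the tube's top (58 mm) came at a reading of z=0.0346. The fingertips are therefore about 24 mm above the reported TCP, so grasping at the tube's centre needs a reading of z≈0.004. I'll open, go lower and grasp again.

Emit:
jog_arm(
  moves=[
    {"slide": [0, 0, -8], "angular": [0, 0, 0], "fingers": 0},
    {"slide": [0, 0, -8], "angular": [0, 0, 0], "fingers": 0},
    {"slide": [0, 0, -8], "angular": [0, 0, 0], "fingers": 0},
    {"slide": [0, 0, -8], "angular": [0, 0, 0], "fingers": 0},
    {"slide": [0, 0, -8], "angular": [0, 0, 0], "fingers": 0},
    {"slide": [0, 0, -8], "angular": [0, 0, 0], "fingers": 0},
    {"slide": [0, 0, -8], "angular": [0, 0, 0], "fingers": 0},
    {"slide": [0, 0, -8], "angular": [0, 0, 0], "fingers": 0},
    {"slide": [0, 0, -8], "angular": [0, 0, 0], "fingers": 0},
  ],
)

```text
clock: 6.77
tcp_pos: [0.5653, -0.2231, 0.0408]
orientation: [-0.0, 0.746, 0.666, 0.0]
wrist_force: [-0.1, -0.1, 0.3]
finger_gap: 0.0856
grip_force: 0.0
```

Emit:
jog_arm(
  moves=[
    {"slide": [0, 0, 12], "angular": [0, 0, 0], "fingers": 0},
    {"slide": [0, 0, 24], "angular": [0, 0, 0], "fingers": 0},
    {"slide": [0, 0, 34], "angular": [0, 0, 0], "fingers": 0},
    {"slide": [0, 0, 34], "angular": [0, 0, 0], "fingers": 0},
    {"slide": [0, 0, 34], "angular": [0, 0, 0], "fingers": 0},
  ],
)

```text
clock: 7.18
tcp_pos: [0.5647, -0.2227, 0.0062]
orientation: [-0.001, 0.746, 0.666, -0.0]
wrist_force: [-0.5, 0.1, 0.1]
finger_gap: 0.0858
grip_force: 0.0
```

Emit:
jog_arm(
  moves=[
    {"slide": [0, 0, 1], "angular": [0, 0, 0], "fingers": 1},
    {"slide": [0, 0, 1], "angular": [0, 0, 0], "fingers": 1},
    {"slide": [0, 0, 1], "angular": [0, 0, 0], "fingers": 1},
    {"slide": [0, 0, 1], "angular": [0, 0, 0], "fingers": 1},
    {"slide": [0, 0, 1], "angular": [0, 0, 0], "fingers": 1},
    {"slide": [0, 0, 1], "angular": [0, 0, 0], "fingers": 1},
    {"slide": [0, 0, 1], "angular": [0, 0, 0], "fingers": 1},
    {"slide": [0, 0, 1], "angular": [0, 0, 0], "fingers": 1},
    {"slide": [0, 0, 1], "angular": [0, 0, 0], "fingers": 1},
  ],
)

```text
clock: 7.93
tcp_pos: [0.566, -0.2234, 0.0067]
orientation: [0.001, 0.746, 0.666, 0.0]
wrist_force: [-0.7, 0.1, 5.6]
finger_gap: 0.023
grip_force: 69.4
```

Gripped, with a 23 mm gap. Next I lift straight up and carry the loop above the stud.

Emit:
jog_arm(
  moves=[
    {"slide": [0, 0, -30], "angular": [0, 0, 0], "fingers": 1},
    {"slide": [0, 0, -60], "angular": [0, 0, 0], "fingers": 1},
    {"slide": [0, 0, -88], "angular": [0, 0, 0], "fingers": 1},
    {"slide": [0, 0, -88], "angular": [0, 0, 0], "fingers": 1},
    {"slide": [0, 0, -88], "angular": [0, 0, 0], "fingers": 1},
  ],
)

```text
clock: 8.35
tcp_pos: [0.5662, -0.2236, 0.0951]
orientation: [0.001, 0.746, 0.666, 0.0]
wrist_force: [-0.7, 0.2, -2.2]
finger_gap: 0.0225
grip_force: 73.8
```

```bash
python3 -c "
from h import *
togo([.574,-.010,.092],-4.5)"
```

```text
t 8.35 tcp [ 0.5662 -0.2236  0.0951] F [-0.7  0.2 -2.2] gap 0.0225 grip 73.8
slide mm [213.1 -16.5   2.9] ang [ 0.1  0.1 -2. ]
```

Emit:
jog_arm(
  moves=[
    {"slide": [30, -3, 2], "angular": [0, 0, -1], "fingers": 1},
    {"slide": [65, -6, 2], "angular": [0, 0, -2], "fingers": 1},
    {"slide": [100, -9, 2], "angular": [0, 0, -2], "fingers": 1},
    {"slide": [135, -12, 2], "angular": [0, 0, -2], "fingers": 1},
    {"slide": [170, -14, 2], "angular": [0, 0, -2], "fingers": 1},
    {"slide": [200, -16, 2], "angular": [0, 0, -2], "fingers": 1},
    {"slide": [213, -16, 2], "angular": [0, 0, -2], "fingers": 1},
    {"slide": [213, -16, 2], "angular": [0, 0, -2], "fingers": 1},
    {"slide": [213, -16, 2], "angular": [0, 0, -2], "fingers": 1},
    {"slide": [213, -16, 2], "angular": [0, 0, -2], "fingers": 1},
  ],
)

```text
clock: 9.18
tcp_pos: [0.5729, -0.0104, 0.0908]
orientation: [-0.001, 0.735, 0.679, -0.001]
wrist_force: [-0.2, 0.2, -1.5]
finger_gap: 0.0229
grip_force: 73.7
```

```bash
python3 -c "
from h import *
togo([.574,-.010,.092],-4.5)
im=read_camera('top');sd=read_camera('side')
a=cv2.resize(im['color'][160:205,200:260],(400,300),interpolation=3);b=cv2.resize(sd['color'][140:200,240:320],(800,600),interpolation=3)
b=cv2.resize(sd['color'][140:210,245:315],(400,400),interpolation=3)
v=np.zeros((400,800,3),np.uint8);v[:300,:400]=a;v[:,400:]=b
cv2.imwrite('pics/z5.png',v[...,::-1])
for i in(im,sd):print(proj(i,[.582,.100,.07]),proj(i,[.582,.1,.105]),proj(i,[.582,.1,.131]))"
```

```text
t 9.18 tcp [ 0.5729 -0.0104  0.0908] F [-0.2  0.2 -1.5] gap 0.0229 grip 73.7
slide mm [ 0.5  1.  -1.2] ang [-0.1  0.  -0. ]
[226.96719944 180.8176944 ] [225.78706218 178.4868301 ] [224.8743323  176.68411649]
[268.86201619 171.76923254] [268.97436513 161.75612911] [269.06034691 154.0930003 ]
```

View pics/z5.png

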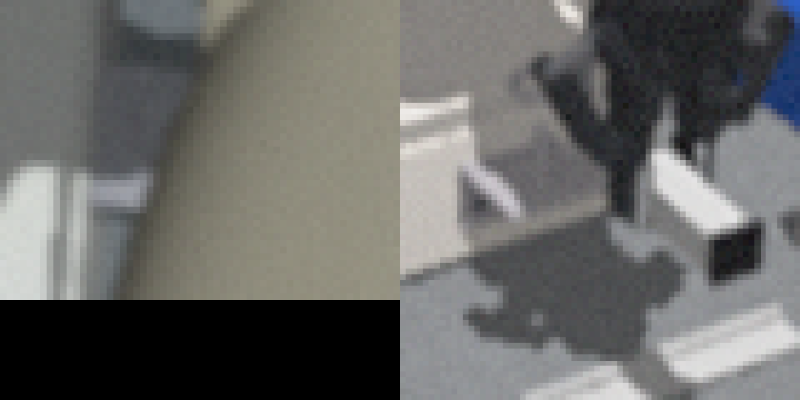

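The fingers and arm hide the loop in both views. The estimates put it within about 2 mm of the stud's axis, against a clearance of ±8.5 mm, so I'll lower it while watching the force.

Emit:
jog_arm(
  moves=[
    {"slide": [1, 0, 8], "angular": [0, 0, 0], "fingers": 1},
    {"slide": [1, 0, 16], "angular": [0, 0, 0], "fingers": 1},
    {"slide": [1, 0, 24], "angular": [0, 0, 0], "fingers": 1},
    {"slide": [1, 0, 30], "angular": [0, 0, 0], "fingers": 1},
    {"slide": [1, 0, 30], "angular": [0, 0, 0], "fingers": 1},
  ],
)

```text
clock: 9.7
tcp_pos: [0.5721, -0.0087, 0.0598]
orientation: [-0.001, 0.735, 0.679, -0.001]
wrist_force: [-0.4, -0.7, -2.8]
finger_gap: 0.0229
grip_force: 73.7
```

Emit:
jog_arm(
  moves=[
    {"slide": [0, 0, 6], "angular": [0, 0, 0], "fingers": 1},
    {"slide": [0, 0, 12], "angular": [0, 0, 0], "fingers": 1},
    {"slide": [0, 0, 14], "angular": [0, 0, 0], "fingers": 1},
    {"slide": [0, 0, 14], "angular": [0, 0, 0], "fingers": 1},
    {"slide": [0, 0, 14], "angular": [0, 0, 0], "fingers": 1},
  ],
)

```text
clock: 10.12
tcp_pos: [0.5737, -0.0086, 0.0479]
orientation: [-0.0, 0.734, 0.679, -0.0]
wrist_force: [-0.3, -0.3, -1.9]
finger_gap: 0.0226
grip_force: 73.7
```

Emit:
jog_arm(
  moves=[
    {"slide": [-5, 0, 0], "angular": [0, 0, 0], "fingers": 1},
    {"slide": [-10, 0, 0], "angular": [0, 0, 0], "fingers": 1},
    {"slide": [-15, 0, 0], "angular": [0, 0, 0], "fingers": 1},
    {"slide": [-20, 0, 0], "angular": [0, 0, 0], "fingers": 1},
    {"slide": [-20, 0, 0], "angular": [0, 0, 0], "fingers": 1},
    {"slide": [-20, 0, 0], "angular": [0, 0, 0], "fingers": 1},
  ],
)

```text
clock: 10.62
tcp_pos: [0.5721, -0.0286, 0.048]
orientation: [-0.0, 0.735, 0.679, 0.0]
wrist_force: [0.1, 4.0, -1.7]
finger_gap: 0.0225
grip_force: 73.7
```

The loop is hooked: the pull is 4 N after 20 mm. I'll continue to the mark.

Emit:
jog_arm(
  moves=[
    {"slide": [-4, 0, 0], "angular": [0, 0, 0], "fingers": 1},
    {"slide": [-8, 0, 0], "angular": [0, 0, 0], "fingers": 1},
    {"slide": [-12, 0, 0], "angular": [0, 0, 0], "fingers": 1},
    {"slide": [-16, 0, 0], "angular": [0, 0, 0], "fingers": 1},
    {"slide": [-18, 0, 0], "angular": [0, 0, 0], "fingers": 1},
    {"slide": [-18, 0, 0], "angular": [0, 0, 0], "fingers": 1},
    {"slide": [-18, 0, 0], "angular": [0, 0, 0], "fingers": 1},
    {"slide": [-18, 0, 0], "angular": [0, 0, 0], "fingers": 1},
    {"slide": [-18, 0, 0], "angular": [0, 0, 0], "fingers": 1},
  ],
)

```text
clock: 11.37
tcp_pos: [0.5708, -0.0455, 0.0479]
orientation: [-0.001, 0.734, 0.679, 0.001]
wrist_force: [1.7, 6.6, -1.8]
finger_gap: 0.0227
grip_force: 73.8
```

```bash
python3 -c "
from h import *
togo([.574,-.010,.092],-4.5)
F=[]
for k in range(8):
  sd=read_camera('side');s=get_state();F.append(list(s['wrist_force'])+list(s['tcp_pos']))
print(np.round(np.mean(F,0),4),np.round(np.std(F,0),3))
im=read_camera('top')
a=cv2.resize(im['color'][160:205,210:270],(400,300),interpolation=3)
b=cv2.resize(sd['color'][140:210,245:315],(400,400),interpolation=3)
v=np.zeros((400,800,3),np.uint8);v[:300,:400]=a;v[:,400:]=b
cv2.imwrite('pics/z6.png',v[...,::-1])"
```

```text
t 11.37 tcp [ 0.5708 -0.0455  0.0479] F [ 1.7  6.6 -1.8] gap 0.0227 grip 73.8
slide mm [ 35.7   0.5 -44. ] ang [ 0.  -0.1  0. ]
[ 0.7911  6.9982 -1.565   0.5708 -0.0454  0.0479] [0.605 0.326 0.176 0.    0.    0.   ]
```

View pics/z6.png

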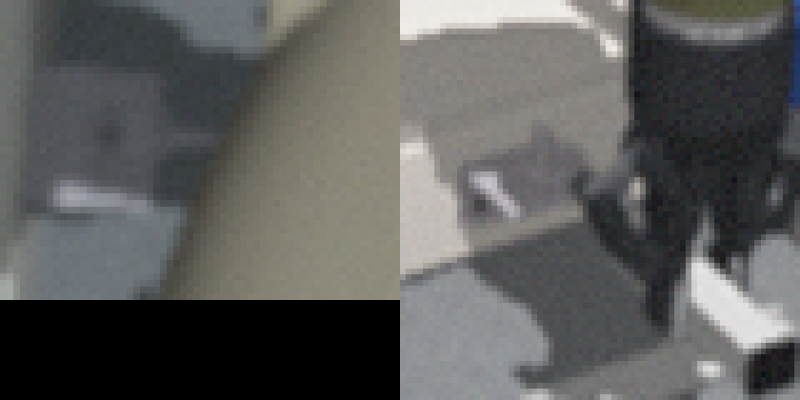

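The side view shows the stud upright through the loop area at (540,130), and the top view shows the rod running straight back from the lug. The mean pull is 7.0 N, about 28 mm out. I'll go 3 mm further.

Emit:
jog_arm(
  moves=[
    {"slide": [-2, 0, 0], "angular": [0, 0, 0], "fingers": 1},
    {"slide": [-3, 0, 0], "angular": [0, 0, 0], "fingers": 1},
    {"slide": [-3, 0, 0], "angular": [0, 0, 0], "fingers": 1},
    {"slide": [-3, 0, 0], "angular": [0, 0, 0], "fingers": 1},
    {"slide": [-3, 0, 0], "angular": [0, 0, 0], "fingers": 1},
    {"slide": [-3, 0, 0], "angular": [0, 0, 0], "fingers": 1},
    {"slide": [-3, 0, 0], "angular": [0, 0, 0], "fingers": 1},
  ],
)

```text
clock: 12.4
tcp_pos: [0.5705, -0.0482, 0.0479]
orientation: [-0.001, 0.734, 0.679, 0.001]
wrist_force: [1.6, 7.9, -2.2]
finger_gap: 0.0227
grip_force: 73.7
```

```bash
python3 -c "
from h import *
F=[]
for k in range(16):
  im=read_camera('side');s=get_state();F.append(list(s['wrist_force'])+list(s['tcp_pos']))
print(s['clock'],np.round(np.mean(F,0),4),np.round(np.std(F,0),4))
im=read_camera('top')
print([proj(im,[.58,y,.087]) for y in(.093,.05,.02)])
b=cv2.resize(im['color'][165:195,215:255],(800,600),interpolation=3).astype(float)
cv2.imwrite('pics/z7.png',np.clip((b-60)*2.5,0,255)[...,::-1])"
```

```text
13.2 [ 1.0296  7.6799 -1.6514  0.5705 -0.0482  0.0479] [0.5526 0.6575 0.5228 0.     0.     0.    ]
[array([228.9040096 , 180.38274008]), array([244.28801026, 180.25835978]), array([255.01560248, 180.17162674])][ WARN:0@5.880] global loadsave.cpp:1063 imwrite_ Unsupported depth image for selected encoder is fallbacked to CV_8U.
```

View pics/z7.png

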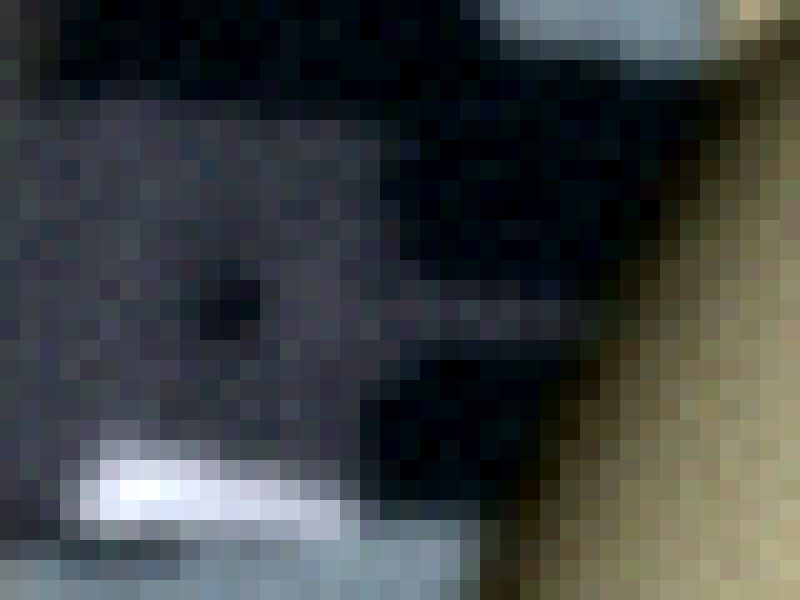

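The rod at (500,320) runs straight from the stud and is taut. The pull is about 7.75 N, which matches the 7.8 N mark, and it is steady. Handing in.

```bash
python3 -c "
from h import *
print(hand_in())"
```

```text
the job is handed in; nothing more can be done
None
```

I handed in the job with the loop over the stud and the gauge held level at a steady pull of about 7.7 N, close to the 7.8 N mark. That puts the rod about 30.5 mm out, judged from the force because the black ring wasn't visible to either camera; no verdict came back.

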